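# Check a pocket scale with the 100 g weight, handled with sprung tongs

### The job

Check the pocket scale: lift the sprung tongs out of the weight case by their heel, put them down on the bench, take them afresh by the finger pads, and with them carry the largest of the three weights by its neck from the case and stand it in the middle of the scale's pan, set down gently, not dropped. The weights are touched only with the tongs, never with the gripper. Finish with the tongs let go and lying flat on the bare bench, the two smaller weights still in their wells and the strip tube, jar, tape roll and knife undisturbed.

Things in the scene. Friction and masses are not known exactly. Their poses are not given: they have to be found in the camera images.
- case: Open weight case, fixed on the bench: black tray 130 x 200 mm (x by y) with dark foam, top 26 mm above the bench. Origin: centre of its underside; z up. A groove for the tongs (42 mm wide, floor 10 mm above the bench) runs along y at x = -30 mm, y = -62 to +50 mm; the foam leaves no room for fingers beside the tongs' arms. Three weight wells lie in a row at x = +38 mm.
- case_recess (a point): Middle of the finger recess under the tongs' heel, on its floor 4 mm above the bench. The recess takes the +y end of the case (y = 50 to 97 mm, the whole width), open towards the case's -x, with only a 10 mm high rim on its other two sides, so that the heel stands free on both sides. Axes as the case.
- case_well (a point): Centre of the floor of the largest weight's well, 16 mm above the bench, 10 mm below the foam's top; the well is 2 mm wider than the weight. The other wells lie 48 and 90 mm from it along the case's +y. Axes as the case. The tongs come to the weight from the groove side, pointing along the case's +x, over the emptied groove.
- tongs: Sprung steel weight tongs, 145 mm long, 12 mm high, about 50 g. Origin: on the centre line between the finger pads, at the underside (centre of mass about 4 mm behind it); x points along the tongs to the jaws, z up. Two leaf arms, 10 mm high, hinge at the front of the heel (x = -48 mm) and stand 36 mm apart over the tips. They start flat in the groove, jaws to the case's -y.
- tongs_heel (a point): Middle of the rigid heel, 68 mm behind the tongs' origin, 6 mm above the underside; axes as the tongs. The heel (black spacer between two steel leaves) is 40 mm long, 17 mm wide, 12 mm high. Squeezing it does not move the jaws.
- tongs_pads (a point): Point midway between the two ribbed finger pads outside the arms, 6 mm above the tongs' underside; axes as the tongs. Pads 30 mm long (x), 12 mm high; 32 mm over both when free, 23 mm with the largest weight's neck in the jaws. Spring: about 1.2 N on each pad per mm less over both: 4 to 5 N holds the tongs half shut (28 mm), 11 N reaches the neck, 20 N grips the weight well.
- tongs_jaws (a point): Middle of the gap between the jaws, 48 mm ahead of the tongs' origin, 5 mm above the underside; axes as the tongs. Jaws 20 mm long, 6 mm high, sleeved in black plastic; gap 27 mm when free, 2.1 mm less for each mm less over the finger pads (about 19 mm at 28 mm over the pads).
- tongs_arm_l (a joint): Angle of the left (+y) arm of the tongs: 0 rad free and open, about 0.09 rad holding the largest weight's neck, 0.13 rad quite shut. The right arm does the same.
- w100: Largest weight (100 g), plain steel, a stepped cylinder 41 mm high: body 23 mm diameter and 24 mm high, then a neck 9 mm diameter and 10 mm high, then a knob 16 mm diameter and 7 mm high. Origin: centre of its underside; z is its axis, upward. It stands in its well in the case.
- w50: Middle weight, same shape: body 18 mm diameter, 33 mm high in all. Origin: centre of its underside. Stays in its well.
- w20: Smallest weight, same shape: body 13 mm diameter, 26 mm high in all. Origin: centre of its underside. Stays in its well.
- scale: Pocket scale, fixed on the bench, grey, 122 x 78 mm (x by y), top of the housing 18 mm above the bench (keys 20.6 mm). Origin: centre of its underside; keys and display on the -x half, square steel pan on the +x half; z up.
- pan (a point): Centre of the top face of the scale's flat steel pan, 64 x 68 mm (x by y), 24 mm above the bench; axes as the scale.
- strip_tube: White test-strip tube with a blue cap, 34 mm diameter, 88 mm high, standing loose on the bench. Origin: centre of its underside.
- jar: White reagent jar, 42 mm diameter, 48 mm high, standing loose on the bench. Origin: centre of its underside.
- tape_roll: Roll of blue tape lying flat, 66 mm diameter, 19 mm high, loose. Origin: centre of its underside.
- knife: Black snap-off knife lying flat, about 175 mm long, 24 mm wide, 18 mm high, loose; blade to +x. Origin: underside, at the middle of the handle.
Not all that is in view belongs to the job. What is shaped like the tongs but purple is not meant.

How it is judged:
By the outcome, as a careful person would: the job done as asked, in the order asked, and still so for the second after the job is handed in, with the robot touching nothing.
It also fails if it takes over 64 s, if anything falls off the work surface, if the arm or the gripper's body presses on something with over 40 N, if the wrist force passes 120 N, or if a joint passes its speed limit or range.

### The arm

A 7-joint arm with a two-finger parallel gripper is mounted at the origin on the work surface. World frame = base frame: x ahead of the robot, y to its left, z up, the work surface at z = 0. Lengths are in m, angles in rad, forces in N, time in s.
With the tool pointing down it reaches from about 0.4 to 0.85 m from the base axis. Payload 10.4 kg.
Tool frame: the origin (TCP) lies between the finger pads; the fingertips stand 11 mm ahead of it and the grasp point (between the pads) lies 8 mm behind it; z points along the fingers, y is the direction in which the jaws open and shut (so a half turn about z gives the same grasp; the last joint's range is limited). The gripper opens to 87 mm and grips with 3 to 60 N. Pads are 19 mm wide; open, the fingers measure 117 mm over their backs; the gripper's body (75 mm by 190 mm) begins 51 mm behind the grasp point.
Start: joints at [1.241, 0.332, -0.065, 1.46, 0.022, 1.35, -0.088], TCP at [0.189, -0.596, 0.234] pointing down, gripper open.
Joint ranges: [-2.6, 2.6], [-0.5, 2.12], [-1.47, 1.34], [0.16, 2.42], [-1.27, 4.41], [0.06, 2.06], [-2.6, 2.6]. Speed limits (rad/s): [2.22, 2.22, 2.79, 2.79, 3.14, 3.14, 3.14].

### API

Orientations are given as a unit quaternion [x, y, z, w].
In Python, from bench import r, eyes gives the robot as it stands.
- The arm moves only by the shell command python3 -m inch 'ROWS' [FORCE]. ROWS is a JSON object of lists of equal length, an entry for each row: "translation": the shift along the world's x, y, z scaled (see below), a list of three; "rot": the turn, a rotation vector about the world's x, y, z scaled (see below), a list of three; "jaw": the finger opening in mm, from 0 to 87. In form: {"translation": [[tx, ty, tz], ...], "rot": [[ax, ay, az], ...], "jaw": [jaw, ...]}. A call has 1 to 20 rows; each row is the pose to reach, as a shift and turn from the pose measured when the call began; what a row does not reach only later rows make up. The controller multiplies each number of a shift by 100 mm and each number of a turn by 60 degrees. A row lasts 1/10 s, in which the tool goes at most 50 mm and 8.59 degrees, less where a joint would pass 70% of its speed; a pose out of reach is approached as far as the arm can. A call with a number of a shift or a turn outside -1 to 1 is refused whole. A call with a gripper value outside its range is refused whole. The fingers move at their own pace and stop on an object; FORCE is the grip in N (left out, the last holds). Time passes only in rows, so rows that repeat a pose let the fingers close. It gives the time, the measured TCP pose, the force and the opening at its end, in the units of the state.
- r.read_state(): the state, without advancing time (a new reading comes with each control period).
- eyes.camera(name): name is "scene" or "top" or "wrist"; returns the picture (384x512x3 uint8, blue, green, red); there is no depth.
- eyes.calibration(name): a dict with "fx", "fy", "cx", "cy" (pixels), "R" (3x3) and "t" (3): a world point X has camera coordinates R X + t; the wrist camera has in their place "hand_eye" (4x4, takes a point from camera to tool coordinates, whose origin is the TCP and whose axes are the flange's). Camera axes: x right, y down, z forward; pixel columns grow to the right and rows downward; lengths in m; the calibration is good to about 2 mm. A picture is of the moment at which its call begins: read the wrist's pose just before it. calibration takes no time and is no camera call.
- r.close_job(): hands the job in, once; it reports no verdict.
The state is a dict: "time": time; "joint_positions": joint angles; "joint_vel": joint speeds; "joint_torque": joint torques, N m; "ee_pos": TCP position; "eef_rot": TCP orientation; "ft_force": force on the tool from outside, world axes, zero at the start; "torque": the same for the moment, N m; "width": finger opening in m.
Only numpy, scipy, OpenCV 4.12 (cv2) and the standard library are available. Lean on these libraries where they do the work, as an engineer would, in place of code of your own. Each camera call takes 0.05 s, during which the arm holds its last target. There are 200 camera calls.

## Working session

There is one attempt and no reset: what is moved stays moved. The work goes in short steps, Python scripts to look and compute and a shell command to move; the robot and the scene stay as the last step left them, time stands still between calls to the robot, and variables do not carry over. Pictures are saved under pics/ and viewed, about 8 in all and at most 12, crops included, and the job is handed in when it is done.

```bash
ls; mkdir -p pics
python3 - <<'E'
from bench import r, eyes
import cv2, numpy as np
s=r.read_state(); print(s['time'],s['ee_pos'],s['eef_rot'],s['width'])
for n in ('top','scene'):
    cv2.imwrite(f'pics/{n}0.png',eyes.camera(n)); c=eyes.calibration(n); print(n,{k:np.round(v,3).tolist() for k,v in c.items()})
print(eyes.calibration('wrist'))
E
```

```text
pics
0.0 [ 0.18864435 -0.59547568  0.23277977] [ 9.88255554e-01  1.52808658e-01 -1.36937086e-04 -6.74848588e-04] 0.08705907288303287
top {'fx': 422.6, 'fy': 422.6, 'cx': 260.255, 'cy': 194.341, 'R': [[0.002, -1.0, 0.012], [-0.997, -0.003, -0.074], [0.074, -0.011, -0.997]], 't': [-0.009, 0.541, 1.308]}
scene {'fx': 451.656, 'fy': 451.656, 'cx': 257.913, 'cy': 185.222, 'R': [[0.035, 0.999, -0.012], [0.609, -0.031, -0.793], [-0.792, 0.021, -0.61]], 't': [-0.015, -0.267, 1.657]}
{'fx': 287.0279206597458, 'fy': 287.0279206597458, 'cx': 253.61019747015092, 'cy': 187.789594004647, 'hand_eye': array([[ 6.37097100e-04, -9.54932342e-01, -2.96822869e-01,
         8.30474612e-02],
       [ 9.99999696e-01,  7.41928898e-04, -2.40530638e-04,
        -4.25098540e-04],
       [ 4.49911950e-04, -2.96822626e-01,  9.54932525e-01,
        -1.51155616e-01],
       [ 0.00000000e+00,  0.00000000e+00,  0.00000000e+00,
         1.00000000e+00]])}
```

View pics/top0.png

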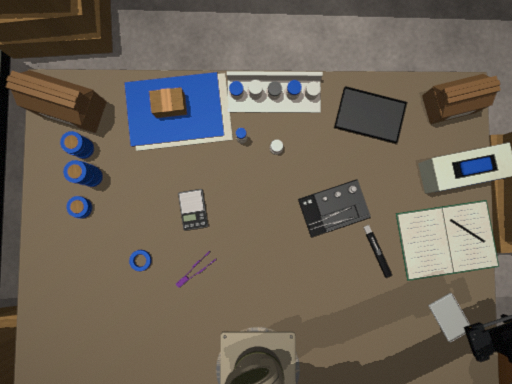

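View pics/scene0.png

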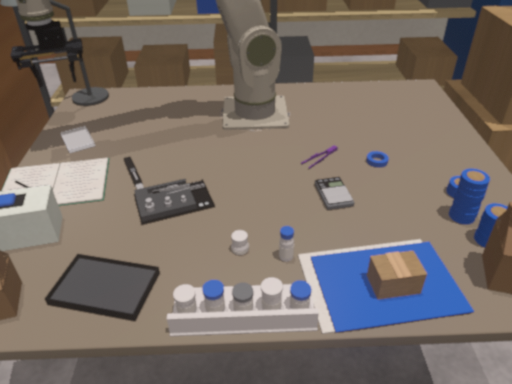

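The top view shows the case at about (334,208) with its heel end to the left, the scale at (193,209) with its pan upward (+x), the knife at (378,250) and the purple decoy at (198,268). I'll get rough positions first, then look from the wrist.

```bash
cat > h.py <<'E'
from bench import r, eyes
import cv2, numpy as np
from scipy.spatial.transform import Rotation as R
def campose(n,s=None):
    c=eyes.calibration(n); K=(c['fx'],c['fy'],c['cx'],c['cy'])
    if n!='wrist': Rw=np.array(c['R']); return K,Rw.T,-Rw.T@np.array(c['t'])
    H=c['hand_eye']; Rt=R.from_quat(s['eef_rot']).as_matrix()
    return K,Rt@H[:3,:3],Rt@H[:3,3]+s['ee_pos']
def cast(P,uv,z):
    (fx,fy,cx,cy),Rc,o=P; out=[]
    for u,v in np.atleast_2d(uv):
        d=Rc@np.array([(u-cx)/fx,(v-cy)/fy,1]); out.append(o+d*(z-o[2])/d[2])
    return np.array(out)
def proj(P,X):
    (fx,fy,cx,cy),Rc,o=P; q=(np.atleast_2d(X)-o)@Rc
    return np.c_[fx*q[:,0]/q[:,2]+cx, fy*q[:,1]/q[:,2]+cy]
def yaw(s):
    x=R.from_quat(s['eef_rot']).as_matrix(); return np.degrees(np.arctan2(x[1,1],x[0,1])) # of tool y
E
python3 - <<'E'
from h import *
np.set_printoptions(precision=4,suppress=True)
P=campose('top'); im=cv2.imread('pics/top0.png')
s=r.read_state(); print('tool y yaw',yaw(s), R.from_quat(s['eef_rot']).as_matrix())
print('cam',P[2])
for n,uv,z in [('case corners',[(299,200),(358,181),(370,213),(312,236)],.026),('wt',[(352,188),(336,193),(324,197)],.05),('scale',[(179,192),(203,190),(207,226),(183,230)],.018),('pan',[(192,201)],.024),('jar/tube/tape/knife',[(277,147),(241,135),(141,261),(368,230),(389,274)],.03),('purple',[(180,285),(215,255)],.01)]: print(n,cast(P,uv,z)[:,:2].tolist())
g=cv2.cvtColor(im,cv2.COLOR_BGR2GRAY)
E
```

```text
tool y yaw -72.4198713083975 [[ 0.9533  0.302  -0.0005]
 [ 0.302  -0.9533  0.0012]
 [-0.0001 -0.0013 -1.    ]]
cam [0.4427 0.0074 1.3448]
case corners [[0.5229661527179797, -0.12913210833550967], [0.5834093647868738, -0.31517237884429194], [0.4829153869704127, -0.3513416641812159], [0.41089516668704534, -0.16913337120104746]]
wt [[0.5590850747780803, -0.29042998583252705], [0.5434566297765114, -0.24081661747174057], [0.53099149452056, -0.20368588340502966]]
scale [[0.5474604214452639, 0.2474619554141761], [0.5540228726334465, 0.1722346647912297], [0.4411267011738992, 0.1583490993737887], [0.42849392863009844, 0.2330296661712848]]
pan [[0.5189145393100304, 0.2053791269140412]]
jar/tube/tape/knife [[0.6896115179686045, -0.0601255278672617], [0.7273202413319628, 0.05334674346224581], [0.33337560619318723, 0.3583157005709064], [0.4299362991351464, -0.3431267704394086], [0.29468915870174417, -0.4059407599329262]]
purple [[0.2578839930622363, 0.24099871399765121], [0.3506588930039707, 0.13319513369449643]]
```

```bash
python3 -m inch '{"translation":[[0.4,0.5,0],[0.75,1,0],[0.75,1,0]],"rot":[[0,0,-0.13],[0,0,-0.26],[0,0,-0.375]],"jaw":[87,87,87]}'
python3 -m inch '{"translation":[[0.4,0.5,0],[0.75,1,0],[0.75,1,0]],"rot":[[0,0,-0.13],[0,0,-0.26],[0,0,-0.375]],"jaw":[87,87,87]}'
python3 -m inch '{"translation":[[0.4,0.5,0],[0.75,1,0],[0.75,1,0]],"rot":[[0,0,-0.13],[0,0,-0.26],[0,0,-0.375]],"jaw":[87,87,87]}'
python3 -m inch '{"translation":[[0.4,0.5,0],[0.75,1,0],[0.75,1,0],[0.75,1,0],[0.75,1,0]],"rot":[[0,0,-0.13],[0,0,-0.26],[0,0,-0.375],[0,0,-0.375],[0,0,-0.375]],"jaw":[87,87,87,87,87]}'
python3 - <<'E'
from h import *
s=r.read_state(); print(s['time'],s['ee_pos'],yaw(s),s['joint_positions'],s['ft_force'])
cv2.imwrite('pics/w1.png',eyes.camera('wrist'))
import pickle; pickle.dump(s,open('w1.pkl','wb'))
E
```

```text
time: 0.4
ee_pos: [0.2666, -0.492, 0.2325]
eef_rot: [0.999, -0.044, 0.0, -0.001]
ft_force: [0.3, -0.3, -0.1]
width: 0.087
time: 0.7
ee_pos: [0.3436, -0.3889, 0.2323]
eef_rot: [0.971, -0.239, 0.001, -0.002]
ft_force: [0.6, 0.4, 0.4]
width: 0.0873
time: 1.0
ee_pos: [0.4197, -0.2864, 0.2321]
eef_rot: [0.905, -0.426, 0.001, -0.002]
ft_force: [0.1, -0.3, 0.6]
width: 0.0868
time: 1.5
ee_pos: [0.4948, -0.1858, 0.2318]
eef_rot: [0.805, -0.594, 0.001, -0.001]
ft_force: [-0.0, 0.1, 0.1]
width: 0.0868
1.5 [ 0.49475337 -0.18579224  0.2317513 ] -162.83131339989214 [ 0.56860227  0.13794616 -0.32133228  1.70624151  0.04295054  1.30210665
 -2.60312447] [-0.01599608  0.11525056  0.06310644]
```

Joint 7 has reached the end of its range, so I'll turn back and grip the heel with the tool half a turn round. First I'll look at the picture already taken.

```bash
python3 -m inch '{"translation":[[0,0,0],[0,0,0],[0,0,0]],"rot":[[0,0,0.14],[0,0,0.28],[0,0,0.4]],"jaw":[87,87,87]}'
```

```text
time: 1.85
ee_pos: [0.4932, -0.1889, 0.2317]
eef_rot: [0.91, -0.414, 0.0, -0.001]
ft_force: [-0.4, -0.3, 0.3]
width: 0.0869
```

View pics/w1.png

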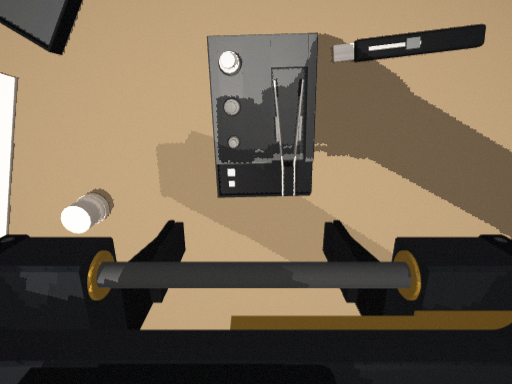

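Wrist view: the case is upright, with the largest weight's knob at (229,61), the smaller ones at (232,106) and (234,142), the tong tips at about (275,80) and (302,80), and the heel at about (289,180).

Run:
```python
from h import *; import pickle
np.set_printoptions(precision=4,suppress=True)
s=pickle.load(open('w1.pkl','rb')); P=campose('wrist',s)
im=cv2.imread('pics/w1.png')
c=cast(P,[(208,36),(318,33)],.026); print('case -y end corners',c[:,:2],np.linalg.norm(c[0]-c[1]))
c2=cast(P,[(218,196),(311,195)],.010); print('case +y corners',c2[:,:2],np.linalg.norm(c2[0]-c2[1]),np.linalg.norm(c[0]-c2[0]))
w=np.r_[cast(P,[(229,61)],.057),cast(P,[(232,106)],.049),cast(P,[(234,142)],.042)]; print('w',w[:,:2],np.linalg.norm(np.diff(w[:,:2],axis=0),axis=1))
d=w[2]-w[0]; print('case y yaw',np.degrees(np.arctan2(d[1],d[0]))-90)
t=cast(P,[(275,80),(302,80),(283,170),(295,170),(282,194),(295,194)],.021); print('tongs',t[:,:2])
cr=cv2.resize(im[20:210,190:340],None,fx=3.9,fy=3,interpolation=cv2.INTER_CUBIC); 
cr=np.clip(cr.astype(float)*1.6,0,255).astype('uint8'); cv2.imwrite('pics/w1c.png',cr)
```

```text
case -y end corners [[ 0.5893 -0.312 ]
 [ 0.4729 -0.3511]] 0.12277985621260418
case +y corners [[ 0.5298 -0.1266]
 [ 0.4084 -0.1659]] 0.1275923005920744 0.19535423012077982
w [[ 0.5563 -0.2916]
 [ 0.5415 -0.2486]
 [ 0.5284 -0.2095]] [0.0455 0.0412]
case y yaw 18.806563897286267
tongs [[ 0.5028 -0.2907]
 [ 0.4724 -0.3002]
 [ 0.4583 -0.1901]
 [ 0.4435 -0.1947]
 [ 0.4489 -0.1587]
 [ 0.4324 -0.1638]]
```

View pics/w1c.png

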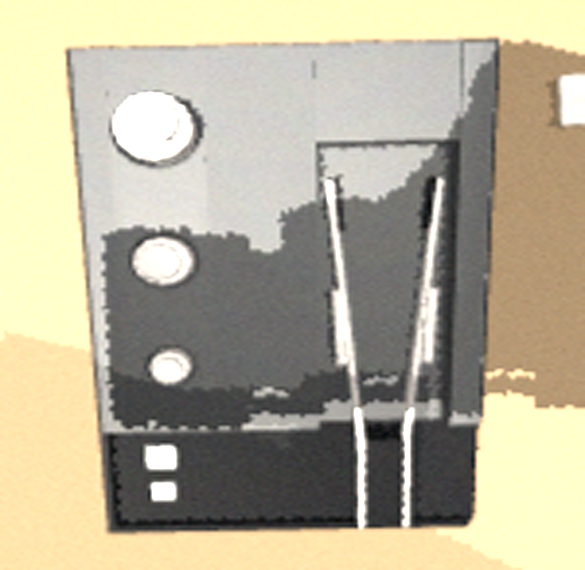

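```bash
python3 -m inch '{"translation":[[-0.2,0.05,-0.1],[-0.3,0.07,-0.2],[-0.4,0.09,-0.4],[-0.46,0.09,-0.5],[-0.46,0.09,-0.5],[-0.46,0.09,-0.5],[-0.46,0.09,-0.5]],"rot":[[0,0,0.14],[0,0,0.28],[0,0,0.42],[0,0,0.56],[0,0,0.7],[0,0,0.84],[0,0,0.9]],"jaw":[70,60,60,60,60,60,60]}'
python3 -m inch '{"translation":[[0,0,0],[0,0,0],[0,0,0],[0,0,0],[0,0,0],[0,0,0],[0,0,0]],"rot":[[0,0,0.14],[0,0,0.28],[0,0,0.42],[0,0,0.56],[0,0,0.7],[0,0,0.84],[0,0,0.9]],"jaw":[60,60,60,60,60,60,60]}'
python3 -m inch '{"translation":[[0,0,0],[0,0,0],[0,0,0],[0,0,0],[0,0,0],[0,0,0],[0,0,0]],"rot":[[0,0,0.14],[0,0,0.28],[0,0,0.42],[0,0,0.56],[0,0,0.7],[0,0,0.81],[0,0,0.81]],"jaw":[60,60,60,60,60,60,60]}'
python3 - <<'E'
from h import *
s=r.read_state(); print(s['time'],s['ee_pos'],yaw(s)+90,s['joint_positions'])
print('to heel',(np.array([.447,-.180,.1])-s['ee_pos'])*10)
E
```

```text
time: 2.55
ee_pos: [0.4461, -0.1816, 0.1815]
eef_rot: [0.999, 0.045, -0.0, -0.001]
ft_force: [-0.8, 0.3, -0.0]
width: 0.0601
time: 3.25
ee_pos: [0.4452, -0.1833, 0.1815]
eef_rot: [0.87, 0.494, -0.001, -0.001]
ft_force: [1.5, 0.1, -0.3]
width: 0.0599
time: 3.95
ee_pos: [0.4442, -0.1849, 0.1814]
eef_rot: [0.59, 0.807, -0.002, -0.0]
ft_force: [-0.4, 0.0, 0.3]
width: 0.0598
3.95 [ 0.44424304 -0.1848657   0.18137357] 107.64531417868874 [ 0.73978582  0.08308775 -0.45940927  1.87739142  0.04253165  1.19145169
  0.57390604]
to heel [ 0.02756958  0.04865702 -0.81373572]
```

```bash
python3 -m inch '{"translation":[[0.03,0.05,-0.3],[0.03,0.05,-0.6],[0.03,0.05,-0.9],[0.03,0.05,-1],[0.03,0.05,-1]],"rot":[[0,0,0.01],[0,0,0.015],[0,0,0.015],[0,0,0.015],[0,0,0.015]],"jaw":[60,60,60,60,60]}'
python3 - <<'E'
from h import *
s=r.read_state(); print(s['time'],s['ee_pos'],yaw(s)+90)
cv2.imwrite('pics/w2.png',eyes.camera('wrist'))
E
```

```text
time: 4.45
ee_pos: [0.4462, -0.1801, 0.0805]
eef_rot: [0.585, 0.811, -0.002, -0.001]
ft_force: [-0.3, -0.0, 0.2]
width: 0.0603
4.45 [ 0.446175   -0.18013668  0.08049688] 108.34419158698486
```

View pics/w2.png

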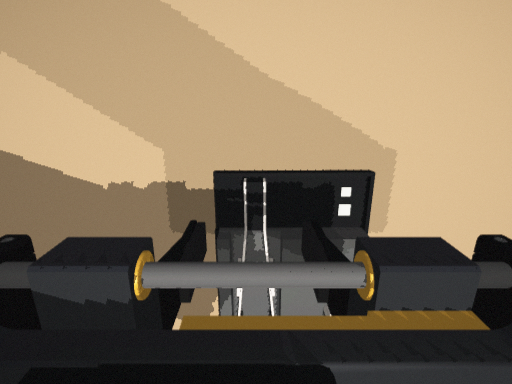

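Wrist view: the heel lies centrally between the fingers (cols 244-266, rows 178-228). Now I'll check its position along the tongs.

Run:
```python
from h import *
s=r.read_state(); P=campose('wrist',s)
c=cast(P,[(255,178),(255,228),(216,171),(373,171)],.022); print(c, np.linalg.norm(c[0]-c[1]))
m=(c[0]+c[1])/2; a=np.radians(108.5); u=np.array([np.cos(a),np.sin(a)]); d=(m-s['ee_pos'])[:2]; print('heel-tcp along tool x',d@u,'across',d@[-u[1],u[0]],m)
```

```text
[[ 0.44130849 -0.15631935  0.022     ]
 [ 0.45455197 -0.19588095  0.022     ]
 [ 0.41159748 -0.16045322  0.022     ]
 [ 0.52409148 -0.12290839  0.022     ]] 0.0417194130411126
heel-tcp along tool x 0.0037588597099786746 across -0.0020762405334249154 [ 0.44793023 -0.17610015  0.022     ]
```

```bash
python3 -m inch '{"translation":[[0.02,0.03,-0.2],[0.02,0.03,-0.4],[0.02,0.03,-0.55],[0.02,0.03,-0.625],[0.02,0.03,-0.63],[0.02,0.03,-0.63]],"rot":[[0,0,0],[0,0,0],[0,0,0],[0,0,0],[0,0,0],[0,0,0]],"jaw":[60,60,60,60,60,60]}' 35
python3 -m inch '{"translation":[[0,0,0],[0,0,0],[0,0,0],[0,0,0],[0,0,0]],"rot":[[0,0,0],[0,0,0],[0,0,0],[0,0,0],[0,0,0]],"jaw":[0,0,0,0,0]}' 35
```

```text
time: 5.1
ee_pos: [0.4499, -0.1777, 0.0199]
eef_rot: [0.585, 0.811, -0.001, 0.0]
ft_force: [0.1, 0.5, 0.4]
width: 0.0599
time: 5.6
ee_pos: [0.4499, -0.1777, 0.02]
eef_rot: [0.585, 0.811, -0.001, 0.0]
ft_force: [-0.5, 0.2, 0.4]
width: 0.0279
```

```bash
python3 -m inch '{"translation":[[0,0,0],[0,0,0],[0,0,0],[0,0,0.05],[0,0,0.15]],"rot":[[0,0,0],[0,0,0],[0,0,0],[0,0,0],[0,0,0]],"jaw":[0,0,0,0,0]}' 35
python3 -m inch '{"translation":[[0,0,0.15],[0,0,0.4],[0,0,0.7],[0,0,0.8],[0,0,0.8]],"rot":[[0,0,0],[0,0,0],[0,0,0],[0,0,0],[0,0,0]],"jaw":[0,0,0,0,0]}' 35
python3 - <<'E'
from h import *
s=r.read_state(); print(s['time'],s['ee_pos'],yaw(s)+90,s['ft_force'])
cv2.imwrite('pics/w3.png',eyes.camera('wrist')[100:,100:420]); 
cv2.imwrite('pics/s3.png',cv2.resize(eyes.camera('scene')[120:280,80:300],None,fx=3,fy=3))
E
```

```text
time: 6.1
ee_pos: [0.4494, -0.1775, 0.035]
eef_rot: [0.585, 0.811, -0.001, -0.0]
ft_force: [0.4, 0.3, -1.2]
width: 0.016
time: 6.6
ee_pos: [0.4504, -0.1779, 0.1167]
eef_rot: [0.585, 0.811, -0.001, 0.001]
ft_force: [-0.4, 0.0, -1.6]
width: 0.0166
6.6 [ 0.45038708 -0.17787647  0.11673342] 108.3470771026638 [-0.3729039   0.01814661 -1.61462521]
```

View pics/s3.png

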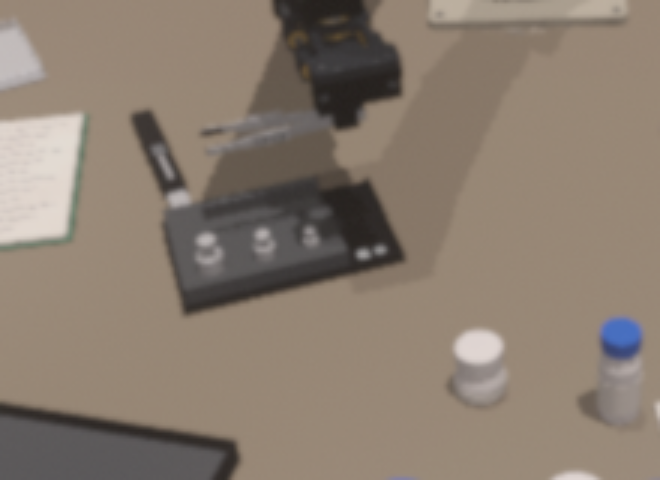

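The scene view shows the tongs lifted level by the heel, with all three weights still in their wells. I'll carry the tongs to bare bench and lay them with the jaws along +x.

```bash
python3 -m inch '{"translation":[[-0.06,0.25,0],[-0.12,0.5,0],[-0.18,0.75,0],[-0.25,0.99,0],[-0.25,0.99,0]],"rot":[[0,0,0.12],[0,0,0.24],[0,0,0.36],[0,0,0.48],[0,0,0.6]],"jaw":[0,0,0,0,0]}' 35
python3 -m inch '{"translation":[[-0.06,0.25,0],[-0.12,0.5,0],[-0.18,0.75,0],[-0.25,0.99,0],[-0.25,0.99,0],[-0.25,0.99,0]],"rot":[[0,0,0.12],[0,0,0.24],[0,0,0.36],[0,0,0.48],[0,0,0.59],[0,0,0.59]],"jaw":[0,0,0,0,0,0]}' 35
python3 -m inch '{"translation":[[0,0,-0.3],[0,0,-0.6],[0,0,-0.85],[0,0,-0.95],[0,0,-0.95],[0,0,-0.95]],"rot":[[0,0,0],[0,0,0],[0,0,0],[0,0,0],[0,0,0],[0,0,0]],"jaw":[0,0,0,0,0,0]}' 35
python3 - <<'E'
from h import *
s=r.read_state(); print(s['time'],s['ee_pos'],yaw(s)+90,s['ft_force'],s['joint_positions'])
E
```

```text
time: 7.2
ee_pos: [0.4224, -0.0754, 0.113]
eef_rot: [0.302, 0.953, -0.002, -0.001]
ft_force: [0.3, -0.1, -0.3]
width: 0.0165
time: 7.8
ee_pos: [0.3966, 0.024, 0.112]
eef_rot: [-0.004, 1.0, -0.002, -0.002]
ft_force: [0.5, -0.4, 0.2]
width: 0.0166
time: 8.4
ee_pos: [0.3969, 0.024, 0.0175]
eef_rot: [-0.003, 1.0, -0.002, -0.002]
ft_force: [0.4, 0.2, 0.0]
width: 0.0169
8.4 [0.39692036 0.02396041 0.01750541] 180.37232182717622 [0.35607792 0.15212461 0.03199521] [ 0.51663172  0.17166753 -0.71758111  2.2115569   0.15974486  0.81062439
  1.272639  ]
```

```bash
python3 -m inch '{"translation":[[0,0,-0.025],[0,0,-0.05],[0,0,-0.05],[0,0,-0.05]],"rot":[[0,0,0],[0,0,0],[0,0,0],[0,0,0]],"jaw":[0,0,0,0]}' 35
python3 -m inch '{"translation":[[0,0,0],[0,0,0],[0,0,0],[0,0,0.0],[0,0,0.1],[0,0,0.4],[0,0,0.8],[0,0,0.9],[0,0,0.9]],"rot":[[0,0,0],[0,0,0],[0,0,0],[0,0,0],[0,0,0],[0,0,0],[0,0,0],[0,0,0],[0,0,0]],"jaw":[19,25,40,50,50,50,50,50,50]}' 10
python3 -m inch '{"translation":[[0.1,0,0],[0.2,0,0],[0.3,0,0],[0.4,0,0],[0.5,0,0],[0.68,0,0],[0.68,0,0]],"rot":[[0,0,-0.14],[0,0,-0.28],[0,0,-0.42],[0,0,-0.56],[0,0,-0.7],[0,0,-0.84],[0,0,-0.98]],"jaw":[50,50,50,50,50,50,50]}'
python3 -m inch '{"translation":[[0,0,0],[0,0,0],[0,0,0],[0,0,0],[0,0,0],[0,0,0],[0,0,0]],"rot":[[0,0,-0.14],[0,0,-0.28],[0,0,-0.42],[0,0,-0.56],[0,0,-0.7],[0,0,-0.84],[0,0,-1]],"jaw":[50,50,50,50,50,50,50]}'
python3 -m inch '{"translation":[[0,0,0],[0,0,0],[0,0,0],[0,0,0],[0,0,0],[0,0,0],[0,0,0],[0,0,0]],"rot":[[0,0,-0.14],[0,0,-0.28],[0,0,-0.42],[0,0,-0.56],[0,0,-0.7],[0,0,-0.84],[0,0,-1],[0,0,-1]],"jaw":[50,50,50,50,50,50,50,50]}'
python3 - <<'E'
from h import *
import pickle
s=r.read_state(); print(s['time'],s['ee_pos'],yaw(s)+90,s['ft_force'],s['joint_positions'])
cv2.imwrite('pics/w4.png',eyes.camera('wrist')); pickle.dump(s,open('w4.pkl','wb'))
E
```

```text
time: 8.8
ee_pos: [0.3971, 0.024, 0.0127]
eef_rot: [-0.003, 1.0, -0.002, -0.001]
ft_force: [-1.2, 0.4, -0.6]
width: 0.0167
time: 9.7
ee_pos: [0.3983, 0.0238, 0.1045]
eef_rot: [-0.003, 1.0, -0.002, 0.0]
ft_force: [-0.2, -0.3, -1.1]
width: 0.05
time: 10.4
ee_pos: [0.467, 0.0238, 0.1031]
eef_rot: [0.491, 0.871, -0.002, -0.002]
ft_force: [0.5, -0.7, -0.9]
width: 0.0502
time: 11.1
ee_pos: [0.4661, 0.0239, 0.1015]
eef_rot: [0.858, 0.514, -0.002, -0.003]
ft_force: [-0.1, 0.6, -0.7]
width: 0.0497
time: 11.9
ee_pos: [0.4652, 0.0239, 0.1001]
eef_rot: [1.0, 0.015, -0.001, -0.004]
ft_force: [0.3, -0.2, -0.1]
width: 0.0505
11.9 [0.46516888 0.02387738 0.10006841] 1.6980441739339796 [ 0.29133357 -0.15115999 -0.10488816] [ 0.31844719  0.14667193 -0.48816625  2.00045715  0.07119853  1.01393281
 -1.7441776 ]
```

View pics/w4.png

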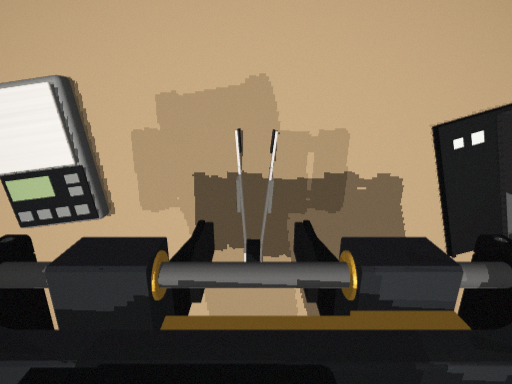

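Run:
```python
from h import *
import pickle
s=pickle.load(open('w4.pkl','rb')); P=campose('wrist',s); im=cv2.imread('pics/w4.png')
t=cast(P,[(239,130),(277,131)],.009); h=cast(P,[(253.2,241)],.012)[0]; m=t.mean(0)
p=cast(P,[(240,180),(238,213),(271,181),(269,211)],.012)
d=m-h; a=np.arctan2(d[1],d[0]); u=np.array([np.cos(a),np.sin(a)])
print('tips',t,np.linalg.norm(t[0]-t[1]),'heel front',h,'len (106)',np.hypot(*d[:2]),'yaw',np.degrees(a))
o1=m[:2]-.0575*u; o2=h[:2]+.048*u; print('origin from tips',o1,'from heel',o2); print('pads',p)
print('delta',(o1+o2)/2-s['ee_pos'][:2])
cv2.imwrite('pics/w4c.png',cv2.resize(im[115:260,200:310],None,fx=5,fy=4,interpolation=cv2.INTER_CUBIC))
```

```text
tips [[0.52240793 0.03925145 0.009     ]
 [0.52257374 0.00764253 0.009     ]] 0.03160935449955777 heel front [0.42173929 0.02440169 0.012     ] len (106) 0.10075606410822793 yaw -0.5429034898603252
origin from tips [0.46499342 0.02399182] from heel [0.46973714 0.02394687]
pads [[0.4800834  0.03757752 0.012     ]
 [0.44923013 0.03887814 0.012     ]
 [0.48006168 0.01072288 0.012     ]
 [0.45209789 0.01115938 0.012     ]]
delta [2.19639952e-03 9.19721392e-05]
```

View pics/w4c.png

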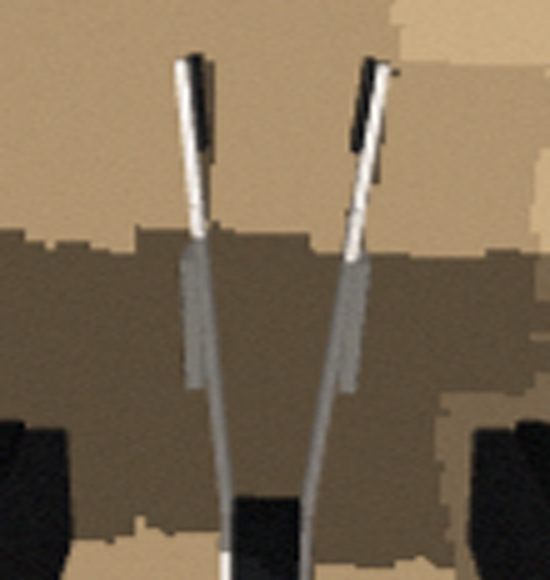

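```bash
python3 -m inch '{"translation":[[0.01,0,-0.25],[0.01,0,-0.5],[0.01,0,-0.7],[0.01,0,-0.8],[0.01,0,-0.8]],"rot":[[0,0,-0.037],[0,0,-0.037],[0,0,-0.037],[0,0,-0.037],[0,0,-0.037]],"jaw":[50,50,50,50,50]}' 8
python3 - <<'E'
from h import *
s=r.read_state(); print(s['time'],s['ee_pos'],yaw(s)+90,s['ft_force']); print((np.array([.466,.024,.0125])-s['ee_pos'])*10)
E
```

```text
time: 12.45
ee_pos: [0.4652, 0.024, 0.019]
eef_rot: [1.0, -0.001, -0.003, -0.004]
ft_force: [0.0, -0.3, 0.2]
width: 0.0499
12.45 [0.46517356 0.0239802  0.01895771] -0.1625635274436803 [ 0.01813431 -0.26786008  0.18004323]
[ 0.00826445  0.00019802 -0.06457706]
```

```bash
python3 -m inch '{"translation":[[0.01,0,-0.04],[0.01,0,-0.065],[0.01,0,-0.065],[0.01,0,-0.065]],"rot":[[-0.008,-0.006,0],[-0.008,-0.006,0],[-0.008,-0.006,0],[-0.008,-0.006,0]],"jaw":[50,40,36,34]}' 8
python3 -m inch '{"translation":[[0,0,0],[0,0,0],[0,0,0],[0,0,0],[0,0,0],[0,0,0]],"rot":[[0,0,0],[0,0,0],[0,0,0],[0,0,0],[0,0,0],[0,0,0]],"jaw":[31,28,28,28,28,28]}' 8
python3 -c "
from h import *
s=r.read_state(); print(s['ee_pos'],s['width'],R.from_quat(s['eef_rot']).as_matrix().round(4))"
```

```text
time: 12.85
ee_pos: [0.4665, 0.024, 0.0129]
eef_rot: [1.0, -0.001, 0.001, 0.0]
ft_force: [0.0, 0.1, 0.1]
width: 0.0367
time: 13.45
ee_pos: [0.4669, 0.0239, 0.0132]
eef_rot: [1.0, -0.001, 0.001, 0.0]
ft_force: [1.1, -0.9, 6.2]
width: 0.028
[0.46686562 0.02392557 0.01320282] 0.02799391569705311 [[ 1.0e+00 -2.6e-03  2.7e-03]
 [-2.6e-03 -1.0e+00 -4.0e-04]
 [ 2.7e-03  3.0e-04 -1.0e+00]]
```

```bash
python3 -m inch '{"translation":[[0,0,0.1],[0,0,0.3],[0,0,0.55],[0,0,0.8],[0,0,0.95],[0,0,0.95]],"rot":[[0,0,0],[0,0,0],[0,0,0],[0,0,0],[0,0,0],[0,0,0]],"jaw":[28,28,28,28,28,28]}' 8
python3 -m inch '{"translation":[[0,-0.2,0],[0,-0.45,0],[0,-0.7,0],[0,-0.95,0]],"rot":[[0,0,0.02],[0,0,0.05],[0,0,0.08],[0,0,0.1]],"jaw":[28,28,28,28]}'
python3 -m inch '{"translation":[[0,-0.25,0],[0,-0.5,0],[0,-0.75,0],[0,-1,0]],"rot":[[0,0,0.02],[0,0,0.05],[0,0,0.08],[0,0,0.1]],"jaw":[28,28,28,28]}'
python3 -m inch '{"translation":[[0,-0.25,0],[0,-0.5,0],[0,-0.75,0],[0,-0.95,0],[0,-1,0],[0,-1,0]],"rot":[[0,0,0.02],[0,0,0.05],[0,0,0.08],[0,0,0.11],[0,0,0.11],[0,0,0.11]],"jaw":[28,28,28,28,28,28]}'
python3 - <<'E'
from h import *
import pickle
s=r.read_state(); print(s['time'],s['ee_pos'],yaw(s)+90,s['ft_force'],s['width'],s['joint_positions'])
cv2.imwrite('pics/w5.png',eyes.camera('wrist')); pickle.dump(s,open('w5.pkl','wb'))
E
```

```text
time: 14.05
ee_pos: [0.468, 0.0241, 0.1105]
eef_rot: [1.0, -0.001, 0.003, 0.0]
ft_force: [-1.0, 0.3, -0.8]
width: 0.028
time: 14.45
ee_pos: [0.4673, -0.0717, 0.1097]
eef_rot: [0.999, 0.052, 0.002, -0.0]
ft_force: [0.2, -0.0, 0.6]
width: 0.0282
time: 14.85
ee_pos: [0.4666, -0.1724, 0.1088]
eef_rot: [0.994, 0.105, 0.002, -0.001]
ft_force: [-0.2, -0.1, 0.2]
width: 0.0282
time: 15.45
ee_pos: [0.466, -0.2723, 0.108]
eef_rot: [0.987, 0.161, 0.001, -0.001]
ft_force: [0.0, 1.1, -0.3]
width: 0.0284
15.45 [ 0.46602091 -0.27229437  0.10795223] 18.515174657452192 [ 0.04483655  1.08562956 -0.27452154] 0.028420151502481568 [ 0.68691967  0.26957633 -0.27435621  1.82431693  0.07881573  1.0579648
 -0.8643245 ]
```

View pics/w5.png

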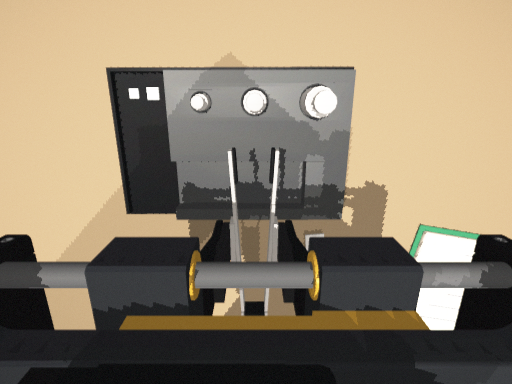

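The tongs hang level on the tool axis, with jaw tips at (232,150) and (276,150). The weights' tops are at (322,101), (256,101) and (201,102).

Run:
```python
from h import *
import pickle
np.set_printoptions(precision=4,suppress=True)
s=pickle.load(open('w5.pkl','rb')); P=campose('wrist',s); im=cv2.imread('pics/w5.png')
g=im.min(2)
for (u0,u1,z) in [(303,345,.057),(240,275,.049),(187,216,.042)]:
    sub=(g[80:125,u0:u1]>165).astype('uint8'); n,l,st,c=cv2.connectedComponentsWithStats(sub); k=1+st[1:,4].argmax()
    uv=c[k]+[u0,80]; X=cast(P,[uv],z)[0]; print(uv,st[k],X, 'diam mm', 1000*st[k][2]*(P[2][2]-z)/.955/287)
a=np.radians(yaw(s)+90); u=np.array([np.cos(a),np.sin(a)]); v=np.array([-u[1],u[0]])
t=cast(P,[(231.5,150),(277.5,150)],s['ee_pos'][2]-.0125+.009); print('tips',t, [( (x-s['ee_pos'])[:2]@u,(x-s['ee_pos'])[:2]@v) for x in t])
c=cast(P,[(354,68),(166,69),(342,219),(177,218)],.026); print('foam corners',c)
```

```text
[320.6269 101.3013] [  2   6  33  32 780] [ 0.5574 -0.2887  0.057 ] diam mm 24.362637474355868
[253.7129 101.0219] [  3  10  23  24 411] [ 0.5432 -0.2459  0.049 ] diam mm 17.65134464697172
[198.0625 100.901 ] [  3  14  18  16 192] [ 0.5304 -0.2076  0.042 ] diam mm 14.273807214070274
tips [[ 0.5155 -0.2426  0.1045]
 [ 0.5235 -0.2662  0.1045]] [(np.float64(0.056405553514945216), np.float64(0.012467293221741255)), (np.float64(0.05643237651763071), np.float64(-0.012493375922479497))]
foam corners [[ 0.5897 -0.3099  0.026 ]
 [ 0.544  -0.1757  0.026 ]
 [ 0.4737 -0.351   0.026 ]
 [ 0.4282 -0.2132  0.026 ]]
```

```bash
python3 -m inch '{"translation":[[0.02,-0.2,0],[0.04,-0.4,-0.1],[0.04,-0.49,-0.2],[0.04,-0.49,-0.25],[0.04,-0.49,-0.25]],"rot":[[0,0,0],[0,0,0],[0,0,0],[0,0,0],[0,0,0]],"jaw":[28,28,28,28,28]}'
python3 - <<'E'
from h import *
import pickle
np.set_printoptions(precision=4,suppress=True)
s=r.read_state(); P=campose('wrist',s); im=eyes.camera('wrist'); cv2.imwrite('pics/w6.png',im); pickle.dump(s,open('w6.pkl','wb'))
print(s['time'],s['ee_pos'],yaw(s)+90,R.from_quat(s['eef_rot']).as_matrix().round(4)[2])
print('pred w100',proj(P,[[.5583,-.2912,.057],[.5583,-.2912,.040]]))
g=im.min(2); sub=(g[40:180]>165).astype('uint8'); n,l,st,c=cv2.connectedComponentsWithStats(sub)
for k in range(1,n):
    if 80<st[k,4]<4000: print(st[k]+[0,40,0,0,0],c[k]+[0,40])
E
```

```text
time: 16.0
ee_pos: [0.4699, -0.319, 0.082]
eef_rot: [0.987, 0.162, 0.001, -0.002]
ft_force: [-0.1, 0.1, -0.1]
width: 0.0279
16.0 [ 0.4699 -0.319   0.082 ] 18.62620342508275 [ 0.0022 -0.0044 -1.    ]
pred w100 [[257.8814  81.288 ]
 [257.6283  82.8953]]
[241  65  36  38 942] [258.2866  81.9777]
[ 71  69  16  15 199] [78.2613 75.9698]
[ 51  71  13  12 131] [57.1985 76.458 ]
[169  70  29  29 494] [181.6275  81.8016]
[108  75  25  19 305] [119.5475  83.6033]
[228 151   6  29 109] [230.1743 165.    ]
[274 151   5  29 103] [275.8544 164.6117]
```

```bash
python3 -m inch '{"translation":[[0.01,-0.028,-0.1],[0.01,-0.028,-0.2],[0.01,-0.028,-0.285],[0.01,-0.028,-0.285],[0.01,-0.028,-0.285]],"rot":[[0,0,0],[0,0,0],[0,0,0],[0,0,0],[0,0,0]],"jaw":[28,28,28,28,28]}'
python3 - <<'E'
from h import *
np.set_printoptions(precision=4,suppress=True)
s=r.read_state(); P=campose('wrist',s); im=eyes.camera('wrist'); cv2.imwrite('pics/w7.png',im)
print(s['time'],s['ee_pos'],yaw(s)+90,R.from_quat(s['eef_rot']).as_matrix().round(4)[2])
a=np.radians(yaw(s)+90); u=np.array([np.cos(a),np.sin(a)]); w=np.array([.5583,-.2912]); d=w-s['ee_pos'][:2]; print('ahead',d@u-.048,'left',d@[-u[1],u[0]], 'z err',.0535-s['ee_pos'][2])
g=im.min(2); sub=(g[20:200]>165).astype('uint8'); n,l,st,c=cv2.connectedComponentsWithStats(sub)
for k in range(1,n):
    if 80<st[k,4]<4000: print(st[k]+[0,20,0,0,0],c[k]+[0,20])
E
```

```text
time: 16.55
ee_pos: [0.4712, -0.3216, 0.0539]
eef_rot: [0.987, 0.162, 0.001, -0.002]
ft_force: [0.4, 1.0, -1.5]
width: 0.0281
16.55 [ 0.4712 -0.3216  0.0539] 18.661604447949955 [ 0.0026 -0.0041 -1.    ]
ahead 0.04421695798420448 left 0.0009547381865516007 z err -0.0004279839630761603
[177  58  40  19 327] [195.0336  64.6453]
[ 234   59   41   45 1289] [253.6687  79.7269]
[259  58  25  20 147] [273.8844  63.6735]
[ 18  67  15  14 173] [24.8208 73.4855]
[ 41  66  14  17 199] [47.2915 73.9749]
[148  66  36  33 781] [164.7426  81.0448]
[ 78  71  31  23 430] [91.6721 81.6814]
[228 151   7  49 181] [231.0055 174.6022]
[272 151   7  49 179] [275.0447 175.2011]
```

```bash
python3 -m inch '{"translation":[[0.08,0.027,0],[0.17,0.057,0],[0.26,0.087,0],[0.35,0.117,0],[0.41,0.137,0],[0.425,0.143,0],[0.425,0.143,0]],"rot":[[0,0,0],[0,0,0],[0,0,0],[0,0,0],[0,0,0],[0,0,0],[0,0,0]],"jaw":[28,28,28,28,28,28,28]}'
python3 - <<'E'
from h import *
np.set_printoptions(precision=4,suppress=True)
s=r.read_state(); im=eyes.camera('wrist'); cv2.imwrite('pics/w8.png',cv2.resize(im[60:260,180:340],None,fx=3,fy=3,interpolation=cv2.INTER_CUBIC))
print(s['time'],s['ee_pos'],yaw(s)+90,s['ft_force'],s['width'])
E
```

```text
time: 17.3
ee_pos: [0.5141, -0.3073, 0.0542]
eef_rot: [0.987, 0.162, 0.001, -0.002]
ft_force: [-0.4, -0.3, -0.8]
width: 0.0285
17.3 [ 0.5141 -0.3073  0.0542] 18.68092826912438 [-0.4332 -0.332  -0.8447] 0.02850795533470642
```

View pics/w8.png

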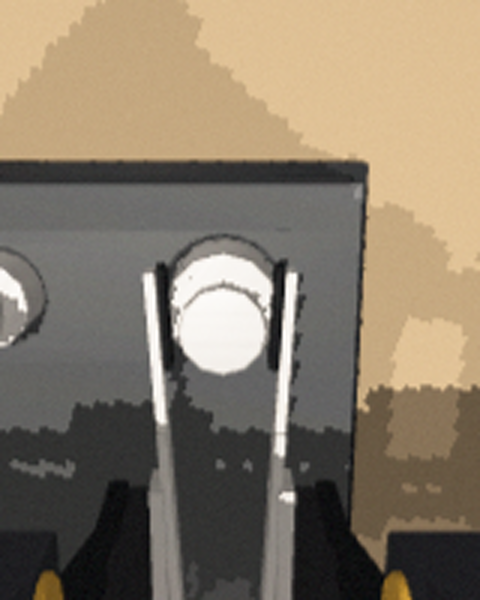

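The weight's neck sits centrally between the jaws (knob at crop (222,330), jaws at rows 265-370). Now I'll close and lift.

```bash
python3 -m inch '{"translation":[[0,0,0],[0,0,0],[0,0,0],[0,0,0],[0,0,0],[0,0,0]],"rot":[[0,0,0],[0,0,0],[0,0,0],[0,0,0],[0,0,0],[0,0,0]],"jaw":[26,24,22,20,20,20]}' 30
python3 -m inch '{"translation":[[0,0,0],[0,0,0],[0,0,0.03],[0,0,0.06],[0,0,0.12],[0,0,0.2],[0,0,0.3],[0,0,0.3]],"rot":[[0,0,0],[0,0,0],[0,0,0],[0,0,0],[0,0,0],[0,0,0],[0,0,0],[0,0,0]],"jaw":[20,20,20,20,20,20,20,20]}' 30
python3 - <<'E'
from h import *
np.set_printoptions(precision=4,suppress=True)
s=r.read_state(); im=eyes.camera('wrist'); cv2.imwrite('pics/w9.png',im)
print(s['time'],s['ee_pos'],yaw(s)+90,s['ft_force'],s['width'])
a=im[60:260,180:340]; b=eyes.camera('scene')[150:260,90:250]
cv2.imwrite('pics/c9.png',np.hstack([cv2.resize(a,(400,500),interpolation=cv2.INTER_CUBIC),cv2.resize(b,(400,500)) if 0 else cv2.copyMakeBorder(cv2.resize(b,(400,275),interpolation=cv2.INTER_CUBIC),0,225,0,0,0)]))
E
```

```text
time: 17.95
ee_pos: [0.5137, -0.3077, 0.0542]
eef_rot: [0.987, 0.162, 0.001, -0.002]
ft_force: [0.0, -0.1, -0.8]
width: 0.0222
time: 18.75
ee_pos: [0.5147, -0.3082, 0.0863]
eef_rot: [0.987, 0.162, 0.002, -0.001]
ft_force: [0.4, 0.2, -1.0]
width: 0.0225
18.75 [ 0.5147 -0.3082  0.0863] 18.646026175056377 [ 0.4316  0.1953 -0.9651] 0.022545882493704844
```

View pics/c9.png

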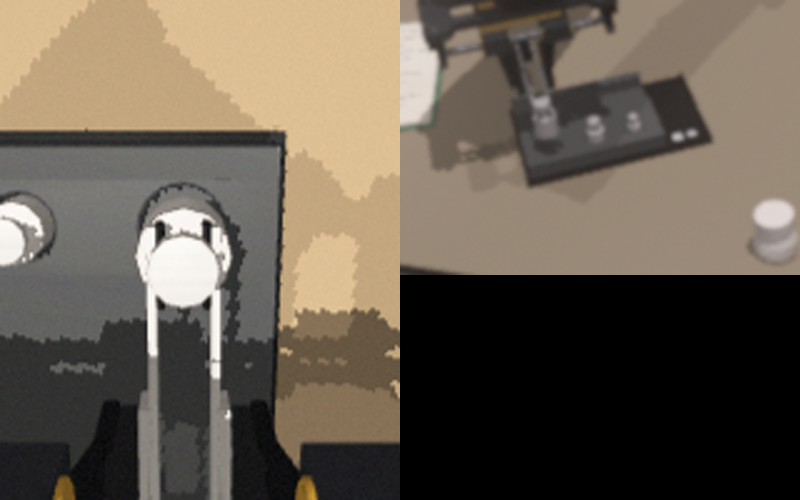

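The weight is held by its neck, clear of the well, and the other two are still in place. I'll carry it towards the scale and stop short to measure the pan.

```bash
python3 -m inch '{"translation":[[0,0,0.1],[0,0,0.25],[0,0,0.35],[-0.05,0.1,0.35],[-0.1,0.3,0.35],[-0.15,0.55,0.35],[-0.19,0.8,0.35]],"rot":[[0,0,0],[0,0,0],[0,0,0],[0,0,0],[0,0,0],[0,0,0],[0,0,0]],"jaw":[20,20,20,20,20,20,20]}' 30
python3 -m inch '{"translation":[[-0.05,0.25,0],[-0.1,0.5,0],[-0.15,0.75,0],[-0.2,1,0]],"rot":[[0,0,0],[0,0,0],[0,0,0],[0,0,0]],"jaw":[20,20,20,20]}' 30
python3 -m inch '{"translation":[[-0.05,0.25,0],[-0.1,0.5,0],[-0.15,0.75,0],[-0.2,1,0]],"rot":[[0,0,0],[0,0,0],[0,0,0],[0,0,0]],"jaw":[20,20,20,20]}' 30
python3 -m inch '{"translation":[[-0.05,0.25,0],[-0.1,0.5,0],[-0.15,0.75,0],[-0.2,0.95,0],[-0.2,1,0],[-0.2,1,0]],"rot":[[0,0,0],[0,0,0],[0,0,0],[0,0,0],[0,0,0],[0,0,0]],"jaw":[20,20,20,20,20,20]}' 30
python3 - <<'E'
from h import *
import pickle
np.set_printoptions(precision=4,suppress=True)
s=r.read_state(); P=campose('wrist',s); im=eyes.camera('wrist'); cv2.imwrite('pics/w10.png',im); pickle.dump(s,open('w10.pkl','wb'))
print(s['time'],s['ee_pos'],yaw(s)+90,s['ft_force'],s['width'],s['joint_positions'])
def pan(im,P,roi,th):
    m=np.zeros(im.shape[:2],'uint8'); hsv=cv2.cvtColor(im,cv2.COLOR_BGR2HSV)
    m[(hsv[...,2]>th)&(hsv[...,1]<60)]=255; x0,y0,x1,y1=roi; k=np.zeros_like(m); k[y0:y1,x0:x1]=m[y0:y1,x0:x1]
    for c in cv2.findContours(k,cv2.RETR_EXTERNAL,cv2.CHAIN_APPROX_SIMPLE)[0]:
        if cv2.contourArea(c)>150:
            b=cv2.boxPoints(cv2.minAreaRect(c)); X=cast(P,b,.024)
            print('box',b.round(0).tolist(),X.mean(0),'sides',np.linalg.norm(X[1]-X[0]),np.linalg.norm(X[2]-X[1]))
pan(im,P,(0,0,512,225),150)
pan(cv2.imread('pics/top0.png'),campose('top'),(170,180,215,240),130)
E
```

```text
time: 19.55
ee_pos: [0.494, -0.2263, 0.1194]
eef_rot: [0.987, 0.162, 0.001, -0.002]
ft_force: [0.6, -0.1, -2.2]
width: 0.0221
time: 19.95
ee_pos: [0.4731, -0.1247, 0.1193]
eef_rot: [0.987, 0.162, 0.001, -0.002]
ft_force: [0.4, 0.6, -1.6]
width: 0.0221
time: 20.35
ee_pos: [0.452, -0.0233, 0.1192]
eef_rot: [0.987, 0.162, 0.001, -0.002]
ft_force: [0.7, 0.1, -1.4]
width: 0.022
time: 20.95
ee_pos: [0.4315, 0.0772, 0.1191]
eef_rot: [0.987, 0.163, 0.001, -0.001]
ft_force: [0.0, -0.2, -1.5]
width: 0.0219
20.95 [0.4315 0.0772 0.1191] 18.775255484219812 [ 0.0302 -0.1889 -1.4777] 0.021938167566755623 [ 0.2816  0.06   -0.569   2.0448  0.0346  1.0446 -1.5471]
box [[230.0, 207.0], [236.0, 141.0], [273.0, 145.0], [267.0, 210.0]] [0.4466 0.0852 0.024 ] sides 0.06022061501493459 0.031975833917064655
box [[78.0, 86.0], [86.0, -6.0], [181.0, 2.0], [173.0, 94.0]] [0.5159 0.2091 0.024 ] sides 0.06725435227313996 0.07083117064339647
box [[178.0, 193.0], [200.0, 189.0], [203.0, 210.0], [181.0, 213.0]] [0.5182 0.2097 0.024 ] sides 0.06947425584319548 0.0650938973734723
```

```bash
python3 -m inch '{"translation":[[0.05,0.15,0],[0.1,0.3,0],[0.15,0.45,0],[0.2,0.6,0]],"rot":[[0,0,0],[0,0,0],[0,0,0],[0,0,0]],"jaw":[20,20,20,20]}' 30
python3 -m inch '{"translation":[[0.05,0.15,0],[0.1,0.3,-0.1],[0.17,0.45,-0.2],[0.21,0.57,-0.3],[0.21,0.57,-0.38],[0.21,0.57,-0.38],[0.21,0.57,-0.38]],"rot":[[0,0,0],[0,0,0],[0,0,0],[0,0,0],[0,0,0],[0,0,0],[0,0,0]],"jaw":[20,20,20,20,20,20,20]}' 30
python3 - <<'E'
from h import *
import pickle
np.set_printoptions(precision=4,suppress=True)
s=r.read_state(); P=campose('wrist',s); im=eyes.camera('wrist'); cv2.imwrite('pics/w11.png',im); pickle.dump(s,open('w11.pkl','wb'))
print(s['time'],s['ee_pos'],yaw(s)+90,s['ft_force'],s['width'],R.from_quat(s['eef_rot']).as_matrix()[2])
print('to go',np.array([.473,.1945,.062])-s['ee_pos'])
cv2.imwrite('pics/c11.png',np.hstack([im[0:260,140:370],cv2.copyMakeBorder(eyes.camera('scene')[130:240,270:420],0,150,0,0,cv2.BORDER_CONSTANT)])); 
v=cv2.imread('pics/c11.png'); cv2.imwrite('pics/c11.png',cv2.resize(v,None,fx=2,fy=2,interpolation=cv2.INTER_CUBIC))
E
```

```text
time: 21.4
ee_pos: [0.4522, 0.1354, 0.1189]
eef_rot: [0.987, 0.161, 0.001, -0.001]
ft_force: [-0.2, -0.1, -1.9]
width: 0.0216
time: 22.1
ee_pos: [0.4732, 0.1911, 0.0809]
eef_rot: [0.987, 0.161, 0.0, -0.001]
ft_force: [-0.5, 0.1, -1.3]
width: 0.0221
22.1 [0.4732 0.1911 0.0809] 18.500424012432333 [-0.5092  0.1215 -1.2571] 0.022058722810501332 [ 0.001  -0.0012 -1.    ]
to go [-0.0002  0.0034 -0.0189]
```

View pics/c11.png

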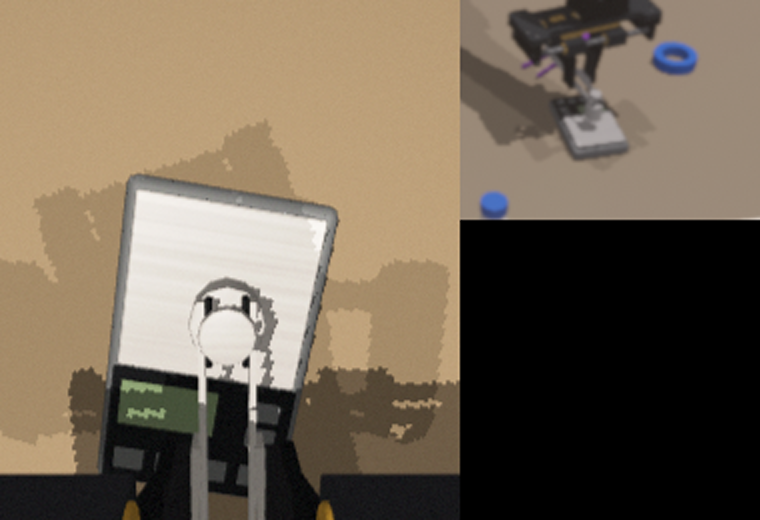

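The weight hangs upright over the pan, whose corners in the crop are (134,190), (330,221), (297,390) and (115,366). Its knob is at (227,337). This was my 12th and last view.

Run:
```python
from h import *; import pickle
np.set_printoptions(precision=4,suppress=True)
s=pickle.load(open('w11.pkl','rb')); P=campose('wrist',s)
q=np.array([(134,190),(330,221),(297,390),(115,366)])/2+[140,0]
X=cast(P,q,.024); print(X, np.linalg.norm(X-np.roll(X,1,0),axis=1)); c=X.mean(0); print('pan',c)
k=cast(P,[np.array([227,337])/2+[140,0]],s['ee_pos'][2]-.038+.041)[0]; print('knob',k,'rel tcp',k-s['ee_pos'])
print('move',c-k)
```

```text
[[0.5439 0.2493 0.024 ]
 [0.5557 0.1814 0.024 ]
 [0.4936 0.1703 0.024 ]
 [0.4806 0.2388 0.024 ]] [0.0641 0.0689 0.0631 0.0697]
pan [0.5185 0.2099 0.024 ]
knob [0.5183 0.2067 0.0839] rel tcp [0.0451 0.0156 0.003 ]
move [ 0.0002  0.0032 -0.0599]
```

```bash
python3 -m inch '{"translation":[[0,0.033,-0.03],[0,0.033,-0.08],[0,0.033,-0.12],[0,0.033,-0.15],[0,0.033,-0.16],[0,0.033,-0.16]],"rot":[[0,0,0],[0,0,0],[0,0,0],[0,0,0],[0,0,0],[0,0,0]],"jaw":[20,20,20,20,20,20]}' 30
python3 -m inch '{"translation":[[0,0,-0.005],[0,0,-0.01],[0,0,-0.015],[0,0,-0.02],[0,0,-0.02]],"rot":[[0,0,0],[0,0,0],[0,0,0],[0,0,0],[0,0,0]],"jaw":[20,20,20,20,20]}' 30
```

```text
time: 22.8
ee_pos: [0.4734, 0.1948, 0.0651]
eef_rot: [0.987, 0.161, 0.001, -0.001]
ft_force: [-0.5, 0.0, -1.6]
width: 0.022
time: 23.3
ee_pos: [0.4734, 0.1948, 0.0631]
eef_rot: [0.987, 0.161, 0.001, -0.001]
ft_force: [0.2, -0.5, -2.5]
width: 0.0222
```

```bash
python3 -m inch '{"translation":[[0,0,-0.005],[0,0,-0.01],[0,0,-0.01]],"rot":[[0,0,0],[0,0,0],[0,0,0]],"jaw":[20,20,20]}' 30
python3 -m inch '{"translation":[[0,0,-0.005],[0,0,-0.005]],"rot":[[0,0,0],[0,0,0]],"jaw":[20,20]}' 30
python3 -c "
from h import *
s=r.read_state(); print(s['time'],s['ee_pos'],s['ft_force'],s['torque'])"
```

```text
time: 23.6
ee_pos: [0.4734, 0.1948, 0.0621]
eef_rot: [0.987, 0.161, 0.001, -0.001]
ft_force: [-0.9, 0.1, -0.1]
width: 0.0217
time: 23.8
ee_pos: [0.4734, 0.1948, 0.0617]
eef_rot: [0.987, 0.161, 0.001, -0.001]
ft_force: [-0.8, -0.1, 0.3]
width: 0.0221
23.8 [0.47340665 0.19484089 0.06165418] [-0.8165735  -0.0508488   0.29104349] [-0.03154015  0.11245908  0.021246  ]
```

```bash
python3 -m inch '{"translation":[[0,0,-0.005],[0,0,-0.005]],"rot":[[0,0,0],[0,0,0]],"jaw":[20,20]}' 30
python3 -m inch '{"translation":[[0,0,-0.004],[0,0,-0.004]],"rot":[[0,0,0],[0,0,0]],"jaw":[20,20]}' 30
```

```text
time: 24.0
ee_pos: [0.4734, 0.1949, 0.0612]
eef_rot: [0.987, 0.161, 0.001, -0.001]
ft_force: [-1.8, 0.4, 1.1]
width: 0.0222
time: 24.2
ee_pos: [0.4734, 0.1949, 0.0608]
eef_rot: [0.987, 0.161, 0.001, -0.001]
ft_force: [-0.8, -0.6, 1.5]
width: 0.0219
```

The weight now rests on the pan (force up about 3 N). I'll open to half shut slowly, then back straight out.

```bash
python3 -m inch '{"translation":[[0,0,0],[0,0,0],[0,0,0],[0,0,0],[0,0,0],[0,0,0],[0,0,0],[0,0,0]],"rot":[[0,0,0],[0,0,0],[0,0,0],[0,0,0],[0,0,0],[0,0,0],[0,0,0],[0,0,0]],"jaw":[22.5,23.5,24.5,25.5,26.5,27.5,28,28]}' 12
python3 - <<'E'
from h import *; import pickle
np.set_printoptions(precision=4,suppress=True)
s=r.read_state(); P=campose('wrist',s); im=eyes.camera('wrist'); cv2.imwrite('pics/w12.png',im)
print(s['time'],s['ee_pos'],yaw(s)+90,s['ft_force'],s['width'])
# black jaw sleeves on pan: columns
g=im.max(2); print(proj(P,[[.5185,.2100,.065],[.5185,.2100,.048]]))
sub=(g[125:215,215:300]<60).astype('uint8'); n,l,st,c=cv2.connectedComponentsWithStats(sub)
for k in range(1,n):
    if st[k,4]>15: print(st[k]+[215,125,0,0,0],c[k]+[215,125])
E
```

```text
time: 25.0
ee_pos: [0.4734, 0.1949, 0.0608]
eef_rot: [0.987, 0.161, 0.001, -0.001]
ft_force: [-0.5, 0.3, -0.4]
width: 0.0278
25.0 [0.4734 0.1949 0.0608] 18.517003434523318 [-0.5446  0.3206 -0.428 ] 0.027829643819084305
[[254.441  169.275 ]
 [254.4091 162.4647]]
[270 148   5  36 125] [271.864 164.88 ]
[232 149   6  35 124] [234.9758 165.3629]
[215 195  18  10 129] [223.0388 199.2326]
[237 198  34  17 349] [255.1977 205.9685]
[275 204  24  11 205] [285.8976 209.6195]
```

```bash
python3 -m inch '{"translation":[[0,0,0.004],[-0.05,-0.017,0.004],[-0.12,-0.04,0.004],[-0.2,-0.067,0.004],[-0.3,-0.1,0.004],[-0.4,-0.134,0.004],[-0.5,-0.167,0.004],[-0.5,-0.167,0.004]],"rot":[[0,0,0],[0,0,0],[0,0,0],[0,0,0],[0,0,0],[0,0,0],[0,0,0],[0,0,0]],"jaw":[28,28,28,28,28,28,28,28]}' 12
python3 - <<'E'
from h import *; import pickle
np.set_printoptions(precision=4,suppress=True)
s=r.read_state(); P=campose('wrist',s); im=eyes.camera('wrist'); cv2.imwrite('pics/w13.png',im)
print(s['time'],s['ee_pos'],yaw(s)+90,s['ft_force'],s['width'])
X0=np.array([.5185,.2100,.065]); print('pred knob',proj(P,[X0]))
uv=proj(P,[X0])[0].astype(int); x,y=uv; sub=im[max(y-40,0):y+40,x-45:x+45].copy()
g=cv2.cvtColor(sub,cv2.COLOR_BGR2GRAY); c=cv2.HoughCircles(cv2.GaussianBlur(g,(3,3),0),cv2.HOUGH_GRADIENT,1,10,param1=80,param2=12,minRadius=9,maxRadius=24)
print('circles',None if c is None else (c[0][:5]+[x-45,max(y-40,0),0]))
E
```

```text
time: 25.85
ee_pos: [0.4221, 0.1775, 0.0612]
eef_rot: [0.987, 0.161, 0.001, -0.0]
ft_force: [-0.4, -1.0, 0.0]
width: 0.028
25.85 [0.4221 0.1775 0.0612] 18.525231786846135 [-0.433  -0.988   0.0225] 0.027950071547595885
pred knob [[254.2672  57.0354]]
circles [[252.5  61.5  22.3]
 [257.5  73.5  19. ]]
```

```bash
python3 -m inch '{"translation":[[0,0,0.1],[0,0,0.3],[0,0,0.5],[0.05,-0.1,0.5],[0.1,-0.35,0.5],[0.15,-0.6,0.5],[0.2,-0.85,0.5]],"rot":[[0,0,0],[0,0,0],[0,0,0],[0,0,0],[0,0,0],[0,0,0],[0,0,0]],"jaw":[28,28,28,28,28,28,28]}'
python3 -m inch '{"translation":[[0.05,-0.2,0],[0.1,-0.4,-0.1],[0.2,-0.55,-0.3],[0.2,-0.6,-0.5],[0.2,-0.6,-0.7],[0.2,-0.6,-0.8],[0.2,-0.6,-0.8]],"rot":[[0,0,0],[0,0,0],[0,0,0],[0,0,0],[0,0,0],[0,0,0],[0,0,0]],"jaw":[28,28,28,28,28,28,28]}'
python3 -c "
from h import *
s=r.read_state(); print(s['time'],s['ee_pos'],s['ft_force'],R.from_quat(s['eef_rot']).as_matrix()[2],'dz',.0137-s['ee_pos'][2])"
```

```text
time: 26.6
ee_pos: [0.4435, 0.0913, 0.1113]
eef_rot: [0.987, 0.161, 0.001, -0.0]
ft_force: [-0.1, 0.4, -0.9]
width: 0.028
time: 27.3
ee_pos: [0.4626, 0.0311, 0.03]
eef_rot: [0.987, 0.161, -0.0, -0.001]
ft_force: [-1.0, -0.1, -0.6]
width: 0.0279
27.3 [0.46258514 0.03106148 0.03002823] [-0.99326139 -0.06332972 -0.61303391] [-2.14140344e-04 -1.56071079e-03 -9.99998759e-01] dz -0.01632822653115634
```

```bash
python3 -m inch '{"translation":[[0,0,-0.06],[0,0,-0.11],[0,0,-0.15],[0,0,-0.163],[0,0,-0.163],[0,0,-0.163]],"rot":[[0,0,0],[0,0,0],[0,0,0],[0,0,0],[0,0,0],[0,0,0]],"jaw":[28,28,28,28,28,28]}'
python3 -m inch '{"translation":[[0,0,0],[0,0,0],[0,0,0],[0,0,0],[0,0,0],[0,0,0]],"rot":[[0,0,0],[0,0,0],[0,0,0],[0,0,0],[0,0,0],[0,0,0]],"jaw":[29,30,32,35,45,50]}'
python3 -m inch '{"translation":[[0,0,0],[0,0,0.1],[0,0,0.3],[0,0,0.6],[0,0,0.95],[0,0,0.95]],"rot":[[0,0,0],[0,0,0],[0,0,0],[0,0,0],[0,0,0],[0,0,0]],"jaw":[50,55,60,60,60,60]}'
python3 -m inch '{"translation":[[-0.2,-0.3,0.2],[-0.4,-0.6,0.4],[-0.5,-0.9,0.8],[-0.5,-1,1],[-0.5,-1,1]],"rot":[[0,0,0],[0,0,0],[0,0,0],[0,0,0],[0,0,0]],"jaw":[60,60,60,60,60]}'
python3 - <<'E'
from h import *
import pickle
np.set_printoptions(precision=4,suppress=True)
s=r.read_state(); im=eyes.camera('wrist'); cv2.imwrite('pics/w14.png',im); pickle.dump(s,open('w14.pkl','wb')); P=campose('wrist',s)
t=eyes.camera('top'); cv2.imwrite('pics/top1.png',t); sc=eyes.camera('scene'); cv2.imwrite('pics/scene1.png',sc)
print(s['time'],s['ee_pos'],yaw(s)+90,s['ft_force'])
# pan view: weight circles in top image
Pt=campose('top'); t0=cv2.imread('pics/top0.png')
print('pan px top',proj(Pt,[[.5185,.21,.024],[.5185,.21,.065]]))
d=cv2.absdiff(t,t0).max(2); 
for nm,(a,b) in {'top':(t,t0),'scene':(sc,cv2.imread('pics/scene0.png'))}.items():
    d=(cv2.absdiff(a,b).max(2)>40).astype('uint8'); n,l,st,c=cv2.connectedComponentsWithStats(d)
    print(nm,[(st[k].tolist()) for k in range(1,n) if st[k,4]>12])
print('wrist px weight,tongs origin,jaws',proj(P,[[.5185,.21,.065],[.4625,.031,.012],[.508,.046,.008]]))
E
```

```text
time: 27.9
ee_pos: [0.4627, 0.0311, 0.0139]
eef_rot: [0.987, 0.161, -0.0, -0.001]
ft_force: [0.6, 0.2, -0.7]
width: 0.0281
time: 28.5
ee_pos: [0.4628, 0.0311, 0.014]
eef_rot: [0.987, 0.161, -0.0, -0.001]
ft_force: [0.8, -0.2, 0.5]
width: 0.044
time: 29.1
ee_pos: [0.4655, 0.0316, 0.1138]
eef_rot: [0.987, 0.161, 0.004, -0.0]
ft_force: [0.4, 0.1, 0.0]
width: 0.0598
time: 29.6
ee_pos: [0.4166, -0.0703, 0.2169]
eef_rot: [0.987, 0.159, 0.006, 0.001]
ft_force: [0.0, 0.1, -0.2]
width: 0.06
29.6 [ 0.4166 -0.0703  0.2169] 18.339004036372486 [ 0.0396  0.1485 -0.1973]
pan px top [[190.5165 201.1279]
 [188.4463 200.3459]]
top [[349, 186, 8, 7, 42], [188, 199, 9, 8, 41], [279, 213, 2, 10, 13], [330, 212, 9, 4, 14], [298, 216, 6, 3, 14], [284, 218, 43, 61, 833], [246, 221, 27, 43, 671], [333, 220, 11, 4, 17], [276, 231, 7, 45, 126], [270, 232, 7, 44, 129], [321, 236, 5, 44, 123], [319, 237, 14, 79, 462], [276, 257, 31, 102, 1274], [268, 261, 2, 16, 17], [324, 299, 188, 85, 5524], [263, 333, 3, 14, 30], [317, 347, 10, 20, 171], [241, 348, 72, 36, 1540], [225, 372, 14, 12, 80]]
scene [[17, 0, 10, 4, 37], [204, 0, 18, 13, 131], [261, 0, 10, 11, 84], [25, 15, 53, 67, 1220], [210, 14, 11, 4, 34], [238, 21, 8, 11, 57], [268, 22, 9, 8, 53], [246, 26, 15, 10, 45], [222, 28, 5, 12, 29], [271, 32, 7, 14, 48], [248, 34, 21, 31, 290], [216, 43, 22, 5, 61], [12, 46, 23, 28, 241], [191, 47, 79, 79, 2350], [218, 55, 12, 4, 32], [31, 100, 170, 51, 1990], [243, 105, 5, 15, 54], [226, 113, 14, 7, 52], [182, 135, 67, 55, 1839], [258, 170, 9, 11, 56], [335, 180, 7, 4, 20], [160, 184, 19, 6, 46], [332, 189, 9, 7, 48], [146, 198, 6, 4, 21], [146, 203, 8, 6, 34]]
wrist px weight,tongs origin,jaws [[ -4.0062 -17.024 ]
 [185.0512 107.2341]
 [183.1053  64.3643]]
```

Run:
```python
from h import *; import pickle
np.set_printoptions(precision=4,suppress=True)
w=np.array([.5185,.21]); 
for n in ('scene','top'):
    P=campose(n); print(n,'base,neck,top px',proj(P,[[*w,.024],[*w,.053],[*w,.065]]).round(1).tolist())
    a,b=cv2.imread(f'pics/{n}1.png'),cv2.imread(f'pics/{n}0.png'); d=a.astype(int).sum(2)-b.astype(int).sum(2)
    u,v=proj(P,[[*w,.045]])[0].astype(int); print(n,u-9,v-13); print(d[v-13:v+13,u-9:u+10]//10)
s=pickle.load(open('w14.pkl','rb')); P=campose('wrist',s); im=cv2.imread('pics/w14.png')
g=im.min(2)[30:190,140:240]; n,l,st,c=cv2.connectedComponentsWithStats((g>190).astype('uint8'))
for k in range(1,n):
    if st[k,4]>8: print(st[k]+[140,30,0,0,0])
sub=(im.max(2)[30:190,140:240]<50).astype('uint8'); n,l,st,c=cv2.connectedComponentsWithStats(sub)
for k in range(1,n):
    if st[k,4]>8: q=c[k]+[140,30]; print('dark',st[k]+[140,30,0,0,0],cast(P,[q],.006)[0])
```

```text
scene base,neck,top px [[335.9, 193.6], [336.9, 185.2], [337.3, 181.7]]
scene 327 174
[[  1   1   1   1   1   1   1   1   1   1   1   1   0   1   1   1   1   0
    1]
 [  1   1   1   1   1   1   1   1   0   1   0   1   1   1   1   1   1   1
    1]
 [  1   1   1   1   1   1   1   1   0   1   0   1   1   1   1   1   1   1
    1]
 [  0   0   1   0   1   0   0   1   1   0   0   0   0   1   1   1   1   1
    1]
 [  0   1   1   0   1   0   0   1   0   1   1   1   1   1   1   1   1   1
    1]
 [  1   0   0   1   1   1   0   1   2   5   6   6   6   4   1   1   1   1
    1]
 [  0   0   0   0   1   0   0   2   9  17  21  21  20  14   5   1   1   1
    1]
 [  0   0   0   0   0   0   1   3  13  23  27  26  24  19  10   3   1   1
    1]
 [  0   0   1   1   0   0   1   2   8  14  18  18  17  15  10   3   1   1
    1]
 [  0   0   1   1   1   1   1   0   0   3   8  10  10   9   5   2   1   1
    1]
 [  0   1   1   0   1   1   1   0  -2  -4  -2   0   3   4   3   1   1   1
    1]
 [  0   0   0   1   0   1   1   0  -1  -4  -6  -3   3   7   6   3   1   1
    1]
 [  0   0   0   1   0   0   0   0  -3  -9 
[... 2813 characters left out ...]
 -1  -1  -1  -1  -1  -1   0  -1  -1  -1  -1   0  -1  -1
    0]
 [  0  -1  -1  -1  -1  -1  -1  -1  -1   0  -1  -1   0   0  -1  -1  -1  -1
   -1]
 [ -1  -1  -1   0  -1  -1  -1  -1  -1  -1  -1  -1  -1   0   0   0  -1  -1
   -1]
 [  0   0  -1  -1   0  -1  -2  -1  -1  -1  -1  -1   0  -1  -1  -1  -1  -1
   -1]
 [ -1  -1  -1  -1  -1  -1  -1  -1  -1   0  -1  -1  -1  -1  -1   0  -1  -1
   -1]
 [ -1  -1  -1  -1  -1  -1  -1   0  -1  -1  -1  -1  -1   0  -1  -1   0   0
    0]]
[166  57  17  91 202]
[194  57   4  90 189]
[182 149   1  11  11]
[194 148   1   9   9]
[195 161   1  10  10]
[183 162   1  10  10]
dark [170  57   4  18  27] [0.5018 0.0589 0.006 ]
dark [184 147  11  32 295] [0.3973 0.0103 0.006 ]
```

```bash
python3 -c "
from bench import r
print(r.close_job(), r.read_state()['time'])"
```

```text
the job is handed in; nothing more can be done
the job is handed in; nothing more can be done
```

The job is done and handed in: the largest weight stands upright on the scale's pan, and the tongs lie released on bare bench. The last clock reading before handing in was about 30 s, against the 64 s limit.

**What I did:** I lifted the tongs by the heel, laid them on bare bench and took them again by the finger pads. With them I gripped the largest weight by its neck, carried it to the pan and lowered it in steps of a millimetre or less until the force rose about 3 N. I then opened the tongs, backed them out, and let them go on the bench.

**Last checks** (worked out from the final images, as my 12 views were used up):
- **Weight:** in both fixed views the knob is within about 2 pixels of where an upright weight at the pan's measured middle (0.5185, 0.2100 m) should appear. A circle fit in one wrist image was ambiguous, so I did not use it.
- **Tongs:** heel at about (0.397, 0.010) and left jaw at about (0.502, 0.059), consistent with lying flat.
- **Other items:** no image change at the tube, jar, tape roll, knife or the two smaller weights.

**Off plan:**
- Early on, joint 7 read -2.603 rad, against a limit of -2.6, at the end of a turn. I turned it back at once, but it may count as passing its range.
- The tongs dropped about 2.5 mm onto the bench at the first put-down, because the fingertips would have touched first.

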